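# Sweep the offcuts off the board into the scrap tray

## Task

Clear the white work board: with the fingertips, sweep the three offcuts (dark wooden block, copper bar end, round brass slug) across the board and over its edge into the orange scrap tray that stands against it, so that all three lie inside that tray. Only push them, never pick them up. Leave the sculpture and glue jar on the board, the parts in the grey tray and everything else on the table where they stand.

Things in the scene. Friction and masses are not known exactly. Their poses are not given: they have to be found in the camera images.
- board: fixed work board, white top on a plywood edge, 280 (x) by 300 (y) by 32 mm high; flat top, no rim. Origin: centre of its underside, on the table, so the top is at z = 32 mm. The trays stand against its +y and -y edges (1 mm gap).
- scrap_tray: fixed orange open tray, 260 (x) by 120 (y) by 24 mm high, walls and floor 4 mm thick, so its rim is 8 mm below the board's top. Origin: centre of its underside. It has the board's yaw and stands against either the +y or the -y edge of the board (swapped with the grey tray from run to run); seen along the edge it is within 8 mm of the board's middle.
- keep_tray: fixed grey open tray of the same size as the orange one, against the opposite edge of the board; it holds parts to keep. Origin: centre of its underside.
- walnut: offcut: loose dark brown wooden block, 34 (x) by 22 (y) by 18 mm high, about 14 g, any yaw. Origin: centre of its underside.
- copper: offcut: loose copper bar end, 30 (x) by 18 (y) by 16 mm high, about 60 g, any yaw. Origin: centre of its underside.
- brass: offcut: loose brass slug, an upright disc of diameter 26 mm, 14 mm high, about 55 g. Origin: centre of its underside. The offcuts lie 70 to 90 mm either side of the board's middle line (board x = 0): two on its -x side, one on the +x side, which is which varies.
- sculpture: bystander standing on the board's middle line (within 10 mm of board x = 0): terracotta disc of diameter 34 mm with a thin brass loop, 54 mm high in all. Loose. Origin: centre of its underside.
- glue: bystander standing on the board's middle line (within 10 mm of board x = 0): small jar with green cap, diameter 32 mm, 52 mm high. Loose. Origin: centre of its underside.
- collar: bystander in the grey tray: loose steel ring, diameter 38 mm, 12 mm high. Origin: centre of its underside.
- bead: bystander in the grey tray: loose blue square bead, 24 by 24 by 20 mm high. Origin: centre of its underside.
- spray: bystander on the table to the left (+y) of the board and trays: white spray bottle with a green head, diameter 72 mm, 190 mm high. Loose. Origin: centre of its underside.
- scissors: bystander lying on the table beyond the board: scissors with orange handles, about 190 mm long, 11 mm high. Loose. Origin: near the middle of its length, on the table.
- varnish: bystander on the table to the right (-y) of the board and trays: jar, diameter 60 mm, 90 mm high. Loose. Origin: centre of its underside.

How it is judged:
At the end, for the whole second after the job is handed in: All three offcuts lie at rest (below 20 mm/s) inside the walls of the orange tray, their origins less than 24 mm above the tray's underside; every bystander is within 15 mm of where it started (x of walnut in the frame of scrap_tray between -0.128 and 0.128 m and y of walnut in the frame of scrap_tray between -0.058 and 0.058 m and z of each of walnut, copper, brass in the frame of scrap_tray below 0.024 m and linear speed of each of walnut, copper, brass below 0.02 m/s and x of copper in the frame of scrap_tray between -0.128 and 0.128 m and y of copper in the frame of scrap_tray between -0.058 and 0.058 m and x of brass in the frame of scrap_tray between -0.128 and 0.128 m and y of brass in the frame of scrap_tray between -0.058 and 0.058 m and distance of each of sculpture, glue, collar, bead, spray, scissors, varnish from where it was at the start of the episode below 0.015 m); the robot touches nothing.
It fails at once if an offcut was lifted (its origin more than 22 mm above the board's top) (height (world z) of any of walnut, copper, brass above 0.054 m).
It fails at once if the sculpture or glue jar on the board moved by more than 15 mm or tipped over (distance of any of sculpture, glue from where it was at the start of the episode above 0.015 m or angle between any of sculpture, glue's own z axis and vertical above 0.5 rad).
It fails at once if a part in the grey tray moved by more than 15 mm or tipped over (distance of any of collar, bead from where it was at the start of the episode above 0.015 m or angle between any of collar, bead's own z axis and vertical above 0.5 rad).
It fails at once if the spray bottle, scissors or varnish jar moved by more than 15 mm or tipped over (distance of any of spray, scissors, varnish from where it was at the start of the episode above 0.015 m or angle between any of spray, scissors, varnish's own z axis and vertical above 0.5 rad).
It also fails if it takes over 72 s, if anything falls off the work surface, if the arm or the gripper's body presses on something with over 40 N, if the wrist force passes 120 N, or if a joint passes its speed limit or range.

## Robot

A 6-joint arm with a two-finger parallel gripper is mounted at the origin on the work surface. World frame = base frame: x ahead of the robot, y to its left, z up, the work surface at z = 0. Lengths are in m, angles in rad, forces in N, time in s.
With the tool pointing down it reaches from about 0.275 to 0.75 m from the base axis. Payload 10.2 kg.
Tool frame: the origin (TCP) lies midway between the tips of the shut fingers; the grasp point (between the pads) lies 19 mm behind it (ctrl.hold_point_z is the distance from the TCP to the grasp point, in m); z points along the fingers, x is the direction in which the jaws open and shut, and the axes are right-handed (so a half turn about z gives the same grasp; the last joint's range is limited). The gripper opens to 85 mm and grips with 20 to 120 N. Pads are 22 mm wide; open, the fingers measure 114 mm over their backs; the gripper's body (76 mm by 85 mm) begins 54 mm behind the grasp point. The pads swing forward as they close: fully open they stand 13 mm farther back than shut.
Start: joints at [-1.56, 0.313, 1.498, -0, 1.331, -0.223], TCP at [0.122, -0.511, 0.231] pointing down, gripper open.
Joint ranges: [-2.94, 2.94], [-0.97, 2.17], [0.19, 2.56], [-1.23, 4.37], [0.02, 3.11], [-2.88, 2.88]. Speed limits (rad/s): [2.39, 2.39, 3.01, 3.14, 3.14, 3.14].

## Interface

Orientations are given as a unit quaternion [x, y, z, w].
In Python, from station import ctrl, eyes gives the robot as it stands. The module is installed in compiled form; this text tells all that it offers.
- The arm moves only by the tool play_rows, never from a script. Its argument "moves" is text: rows parted by semicolons, each of 6 numbers parted by spaces: the shift along the tool's x, y, z in m, then the turn, a rotation vector about the tool's x, y, z in rad. In form: dx dy dz rx ry rz; .... A call has 1 to 10 rows; each row is the pose to reach, as a shift and turn from the pose commanded when the call began, along the tool's axes at that moment; what a row does not reach only later rows make up. A row lasts 1/8 s, in which the tool goes at most 62.5 mm and 10.7 degrees, less where a joint would pass 70% of its speed; a pose out of reach is approached as far as the arm can. A call with a gripper value outside its range is refused whole. "hand" is the finger opening in m, from 0 to 0.0854, set as the call begins (left out, the last holds). The fingers move at their own pace and stop on an object; "squeeze" is the grip in N (left out, the last holds). Time passes only in rows, so rows that repeat a pose let the fingers close. It gives the time, the measured TCP pose, the force and the opening at its end, in the units of the state.
- ctrl.get_state(): the state, without advancing time (a new reading comes with each control period).
- eyes.camera(name): name is "side" or "top"; returns a dict with "frame" (480x640x3 uint8, red, green, blue), "mtx" (3x3 intrinsics, pixels), "R" (3x3) and "t" (3): a world point X has camera coordinates R X + t. Camera axes: x right, y down, z forward; pixel columns grow to the right and rows downward; lengths in m; the calibration is good to about 2 mm. A picture is of the moment at which its call begins. There is no depth.
- ctrl.hand_in(): hands the job in, once; it reports no verdict.
The state is a dict: "time": time; "joints": joint angles; "dq": joint speeds; "joint_efforts": joint torques, N m; "tool_pos": TCP position; "tcp_rot": TCP orientation; "force": force on the tool from outside, world axes, zero at the start; "torque": the same for the moment, N m; "width": finger opening in m.
Only numpy, scipy, OpenCV 4.12 (cv2) and the standard library are available. Lean on these libraries where they do the work, as an engineer would, in place of code of your own. Each camera call takes 0.05 s, during which the arm holds its last target.

## Working session

There is one attempt and no reset: what is moved stays moved. The work goes in short steps, Python scripts to look and compute and a tool call to move; the robot and the scene stay as the last step left them, time stands still between calls to the robot, and variables do not carry over. Pictures are saved under pics/ and viewed, and the job is handed in when it is done.

Besides the shell and the picture viewer there is one more tool, called after "Emit:" as name(argument=value, ...) on one line, values as JSON. play_rows: Moves the arm, as the interface text tells. Its arguments: {"type":"object","properties":{"moves":{"type":"string"},"hand":{"type":"number"},"squeeze":{"type":"number"}},"required":["moves"]}

```bash
mkdir -p pics; python3 - <<'E'
from station import ctrl, eyes
import cv2
print(ctrl.get_state())
for n in("top","side"):
    c=eyes.camera(n); cv2.imwrite(f"pics/{n}0.png",c["frame"][:,:,::-1]); print(n,c["mtx"].tolist(),c["R"].tolist(),c["t"].tolist())
E
```

```text
{'time': 0.0, 'joints': array([-1.56040355e+00,  3.13479559e-01,  1.49844284e+00,  1.95559951e-05,
        1.33102270e+00, -2.23393782e-01]), 'dq': array([ 5.70820783e-04, -8.03243216e-04, -2.75537775e-04,  1.71417788e-03,
       -1.24915264e-05,  1.18057366e-03]), 'joint_efforts': array([ 1.38245010e-03, -4.12267041e+01, -2.59741634e+01, -1.17248433e-04,
        4.17638061e-03, -1.11372569e-05]), 'tool_pos': array([ 0.12161631, -0.51044933,  0.23071779]), 'tcp_rot': array([ 7.84747611e-01, -6.19815077e-01, -4.17235024e-04, -5.32246190e-04]), 'force': array([ 1.10768154,  0.90291634, -0.3042768 ]), 'torque': array([-0.02056441,  0.02704091,  0.04815451]), 'width': 0.0853705635043827}
top [[516.2875658035122, 0.0, 320.34969306824667], [0.0, 516.2875658035122, 242.840141805097], [0.0, 0.0, 1.0]] [[0.03590528482534904, -0.9993419941254418, -0.0051370515858573254], [-0.9785532468843715, -0.034114090192826296, -0.2031496292449723], [0.20284070975438967, 0.012321023808957977, -0.979134229224285]] [-0.01841597933491111, 0.6405194132680301, 1.0465328921528103]
side [[455.41386875117075, 0.0, 313.7340757107066], [0.0, 455.41386875117075, 242.2633383653845], [0.0, 0.0, 1.0]] [[-0.7509309504510412, -0.6601789275057437, 0.016324562231862207], [-0.45316274711565124, 0.4971608849659529, -0.7399152512865693], [0.48036052323363576, -0.5630229463682956, -0.672501992250931]] [0.48191821448208183, 0.33553113832709086, 0.7076365331811675]
```

View pics/top0.png

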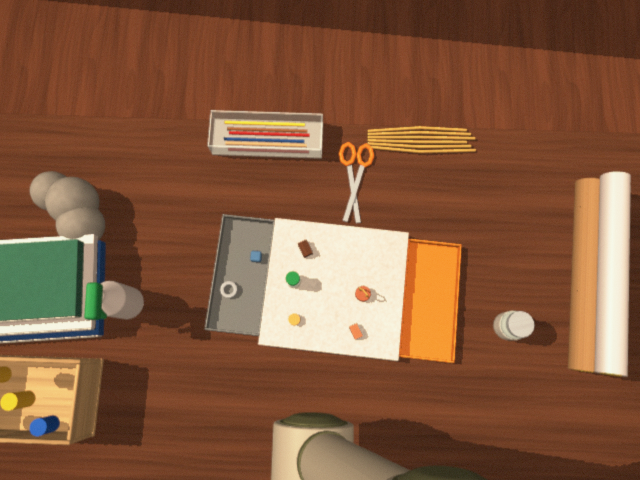

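View pics/side0.png

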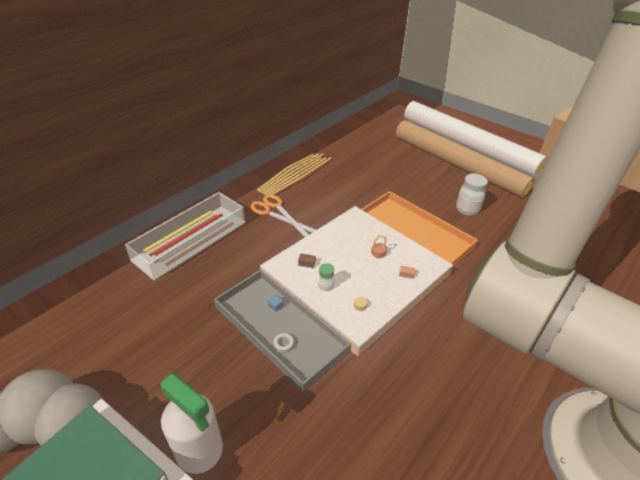

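The top view shows the orange tray at the -y edge (right, columns 400-460). Walnut is at about (305,249), brass at (295,320) and copper at (356,331). The glue cap is at (292,279) and the sculpture at (363,294). Next I'll measure their positions.

```bash
cat > h.py <<'E'
from station import ctrl, eyes
import numpy as np, cv2
from scipy.spatial.transform import Rotation as Rn
def cast(c,uv,z):
    uv=np.atleast_2d(np.asarray(uv,float)); K,R,t=c["mtx"],c["R"],c["t"]
    d=(np.c_[uv,np.ones(len(uv))]@np.linalg.inv(K).T)@R
    o=-R.T@t
    return (o+d*((z-o[2])/d[:,2])[:,None])[:,:2]
def proj(c,X):
    q=np.atleast_2d(X)@c["R"].T+c["t"]; q=q@c["mtx"].T; return q[:,:2]/q[:,2:]
E
python3 - <<'E'
from h import *
for n in("top","side"):
    c=eyes.camera(n); f=c["frame"]; hsv=cv2.cvtColor(f,cv2.COLOR_RGB2HSV)
    roi=(200,375,200,470) if n=="top" else (185,385,210,480)
    m=np.zeros(f.shape[:2],np.uint8); m[roi[0]:roi[1],roi[2]:roi[3]]=1
    w=((hsv[...,1]<50)&(hsv[...,2]>175)).astype(np.uint8)*m
    cs,_=cv2.findContours(w,0,2); k=max(cs,key=cv2.contourArea)
    hull=cv2.convexHull(k); ap=cv2.approxPolyDP(hull,8,True)[:,0]
    print(n,"board",ap.tolist(),cast(c,ap,.032).round(4).tolist())
    # interior non white
    inn=np.zeros_like(m); cv2.fillConvexPoly(inn,hull,1); inn=cv2.erode(inn,np.ones((5,5)))
    b=((hsv[...,1]>70)|(hsv[...,2]<120)).astype(np.uint8)*inn
    cs,_=cv2.findContours(b,0,2)
    for k in cs:
        if cv2.contourArea(k)<20: continue
        M=cv2.moments(k); u=(M['m10']/M['m00'],M['m01']/M['m00'])
        r=cv2.minAreaRect(k); bx=cv2.boxPoints(r)
        col=f[int(u[1]),int(u[0])]
        print(np.round(u,1),cv2.contourArea(k),col,"z.032",cast(c,u,.032).round(4)[0],"z.048",cast(c,u,.048).round(4)[0],"z.084",cast(c,u,.084).round(4)[0],cast(c,bx,.049).round(3).tolist())
    cv2.imwrite(f"pics/{n}_z.png",cv2.resize(f[roi[0]:roi[1],roi[2]:roi[3],::-1],None,fx=2.9,fy=2.9,interpolation=2))
    o=((hsv[...,0]<18)&(hsv[...,1]>180)&(hsv[...,2]>150)).astype(np.uint8)*m
    cs,_=cv2.findContours(o,0,2); k=max(cs,key=cv2.contourArea); ap=cv2.approxPolyDP(cv2.convexHull(k),6,True)[:,0]
    print("tray",ap.tolist(),cast(c,ap,.024).round(4).tolist())
E
```

```text
top board [[276, 219], [407, 234], [397, 359], [259, 343]] [[0.6989, 0.1061], [0.6746, -0.1874], [0.402, -0.1668], [0.4248, 0.1278]]
[355.6 331. ] 131.0 [240 138  82] z.032 [ 0.4574 -0.0778] z.048 [ 0.4568 -0.0769] z.084 [ 0.4555 -0.0747] [[0.466, -0.06], [0.476, -0.078], [0.447, -0.093], [0.438, -0.075]]
[294.1 318.9] 117.5 [248 198  89] z.032 [0.4784 0.0552] z.048 [0.4775 0.0543] z.084 [0.4755 0.0522] [[0.489, 0.068], [0.49, 0.042], [0.465, 0.041], [0.464, 0.067]]
[362.8 293.3] 197.0 [232 122  75] z.032 [ 0.539  -0.0917] z.048 [ 0.5372 -0.0905] z.084 [ 0.5332 -0.0878] [[0.554, -0.073], [0.556, -0.108], [0.521, -0.108], [0.52, -0.074]]
[292.4 278. ] 141.0 [ 61 166  79] z.032 [0.5669 0.0631] z.048 [0.5648 0.0621] z.084 [0.5599 0.0598] [[0.564, 0.082], [0.585, 0.063], [0.565, 0.041], [0.544, 0.061]]
[304.9 248.1] 155.5 [128  74  43] z.032 [0.6347 0.0385] z.048 [0.6316 0.0378] z.084 [0.6246 0.0362] [[0.642, 0.057], [0.654, 0.036], [0.621, 0.018], [0.609, 0.039]]
tray [[409, 239], [461, 244], [453, 362], [400, 356]] [[0.6651, -0.1932], [0.6577, -0.3091], [0.4, -0.2872], [0.4084, -0.1743
[... 759 characters left out ...]
 0.0693] [[0.63, 0.064], [0.65, 0.037], [0.62, 0.02], [0.601, 0.048]]
[379.  246.8] 245.5 [206 137 107] z.032 [ 0.5459 -0.1095] z.048 [ 0.5372 -0.0941] z.084 [ 0.5176 -0.0594] [[0.572, -0.113], [0.548, -0.135], [0.507, -0.077], [0.531, -0.056]]
[279.7 237.3] 900.5 [133  94  73] z.032 [0.7305 0.016 ] z.048 [0.7175 0.0285] z.084 [0.6882 0.0566] [[0.786, 0.071], [0.783, -0.054], [0.679, -0.005], [0.687, 0.108]]
[313.9 215.5] 709.0 [133  92  71] z.032 [ 0.7251 -0.0947] z.048 [ 0.7122 -0.0796] z.084 [ 0.6832 -0.0457] [[0.783, -0.052], [0.67, -0.155], [0.625, -0.097], [0.732, 0.0]]Traceback (most recent call last):
  File "<stdin>", line 22, in <module>
ValueError: max() iterable argument is empty
```

```bash
ls pics
```

```text
side0.png
side_z.png
top0.png
top_z.png
```

```bash
cat >> h.py <<'E'
YAW=-0.077; C=np.array([.550,-.030])
ex=np.array([np.cos(YAW),np.sin(YAW)]); ey=np.array([-ex[1],ex[0]])
def b2w(x,y): return C+x*ex+y*ey
def w2b(p): d=np.asarray(p)-C; return np.array([d@ex,d@ey])
Rt=np.column_stack([[*ex,0],[*(-ey),0],[0,0,-1]])
def delta(x,y,z,s=None):
    s=s or ctrl.get_state(); R0=Rn.from_quat(s["tcp_rot"])
    d=R0.inv().apply(np.r_[b2w(x,y),z]-s["tool_pos"]); r=(R0.inv()*Rn.from_matrix(Rt)).as_rotvec()
    return np.r_[d,r].round(4)
E
python3 -c "
from h import *
for p in [(.457,-.077),(.478,.054),(.537,-.0915),(.562,.06),(.633,.038)]: print(w2b(p).round(4))
print(delta(-.088,-.014,.2))"
```

```text
[-0.0891 -0.054 ]
[-0.0782  0.0782]
[-0.0082 -0.0623]
[0.005  0.0907]
[0.0775 0.0742]
[-3.818e-01 -4.400e-01  3.130e-02 -6.000e-04  5.000e-04 -1.260e+00]
```

View pics/top_z.png

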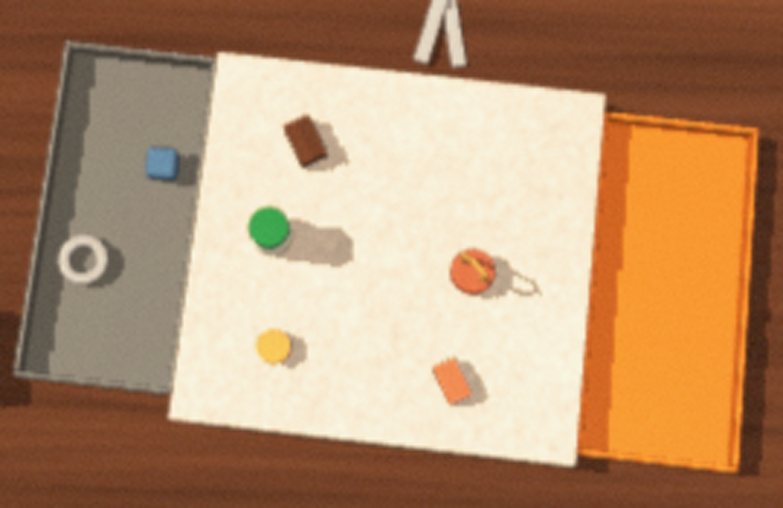

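The zoomed top view confirms the lanes: copper and brass on the -x side, walnut on the +x side, and both lanes clear of the glue and sculpture. I'll hover behind the copper first.

Emit:
play_rows(moves="-0.038 -0.044 0.003 0 0 -0.126; -0.076 -0.088 0.006 0 0 -0.252; -0.115 -0.132 0.009 0 0 -0.378; -0.153 -0.176 0.013 0 0 -0.504; -0.191 -0.22 0.016 0 0 -0.63; -0.229 -0.264 0.019 0 0 -0.756; -0.267 -0.308 0.022 0 0 -0.882; -0.305 -0.352 0.025 0 0 -1.008; -0.344 -0.396 0.028 0 0 -1.134; -0.382 -0.44 0.031 0 0 -1.26", hand=0.018)

```text
time: 1.45
tool_pos: [0.462, -0.0353, 0.2003]
tcp_rot: [0.999, -0.036, 0.0, 0.0]
force: [0.6, -1.6, 0.4]
width: 0.0181
```

```bash
python3 -c "
from h import *
s=ctrl.get_state();print(s['time'],s['tool_pos'],s['width'],s['force'])
print(w2b(s['tool_pos'][:2]))
print(delta(-.088,-.014,.037))
for n in('top','side'):
  f=eyes.camera(n)['frame'];cv2.imwrite(f'pics/{n}1.png',cv2.resize(f[180:400,190:500,::-1],None,fx=2.5,fy=2.5))"
```

```text
1.45 [ 0.46201662 -0.03532005  0.20027859] 0.018075559977112552 [ 0.64127016 -1.61979716  0.4366905 ]
[-0.08731344 -0.01207231]
[-0.0007  0.0019  0.1633  0.0002 -0.0003  0.0044]
```

Emit:
play_rows(moves="-0.001 0 0.05 0 0 0.004; -0.001 0 0.1 0 0 0.004; -0.001 0 0.14 0 0 0.004; -0.001 0 0.14 0 0 0.004")

```text
time: 2.05
tool_pos: [0.4586, -0.037, 0.0586]
tcp_rot: [0.999, -0.041, -0.003, -0.001]
force: [0.9, -0.1, 0.4]
width: 0.0183
```

```bash
python3 -c "
from h import *
s=ctrl.get_state();print(s['time'],s['tool_pos'],s['width'],s['force'])
print(w2b(s['tool_pos'][:2]))
print(delta(-.088,-.014,.037))
for n in('top','side'):
  f=eyes.camera(n)['frame'];cv2.imwrite(f'pics/{n}2.png',cv2.resize(f[180:400,190:500,::-1],None,fx=2.5,fy=2.5))"
```

```text
2.05 [ 0.45855095 -0.03704856  0.05862365] 0.01826700766289882 [ 0.94931751 -0.09745304  0.39558177]
[-0.09063589 -0.0140623 ]
[ 0.0027 -0.      0.0216 -0.0013  0.0053 -0.0049]
```

View pics/side2.png

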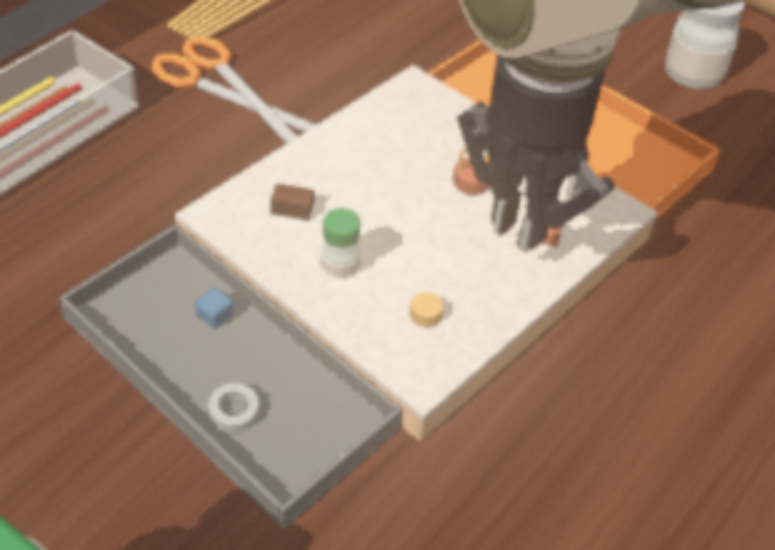

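The side view shows the fingers down behind the copper at about (525,235) in the zoom. The gripper's knuckles sit well above the sculpture, so it's safe to descend.

Emit:
play_rows(moves="0.001 0 0.012 0 0 0; 0.001 0 0.021 0 0 0; 0.001 0 0.021 0 0 0")

```text
time: 2.52
tool_pos: [0.4609, -0.0371, 0.0389]
tcp_rot: [0.999, -0.04, -0.001, -0.0]
force: [-0.2, -0.4, 0.1]
width: 0.0181
```

```bash
python3 -c "
from h import *
s=ctrl.get_state();print(s['time'],s['tool_pos'],s['width'],s['force'])
print(w2b(s['tool_pos'][:2]))
print(delta(-.089,-.190,.037))"
```

```text
2.525 [ 0.46085227 -0.03709492  0.03885346] 0.018050335205944342 [-0.18629907 -0.39268599  0.14848512]
[-0.08833781 -0.01393149]
[ 0.      0.1761  0.0018 -0.0002  0.001  -0.004 ]
```

Emit:
play_rows(moves="0 0.01 0.001 0 0 0; 0 0.02 0.001 0 0 0; 0 0.03 0.001 0 0 0; 0 0.04 0.001 0 0 0; 0 0.05 0.001 0 0 0; 0 0.06 0.001 0 0 0; 0 0.07 0.001 0 0 0; 0 0.08 0.001 0 0 0; 0 0.09 0.001 0 0 0; 0 0.1 0.001 0 0 0")

```text
time: 3.78
tool_pos: [0.453, -0.1375, 0.0383]
tcp_rot: [0.999, -0.04, -0.0, -0.0]
force: [-1.3, 0.0, 1.6]
width: 0.0179
```

```bash
python3 -c "
from h import *
s=ctrl.get_state();print(s['time'],s['tool_pos'],s['width'],s['force'])
print(w2b(s['tool_pos'][:2]))
print(delta(-.089,-.190,.037))
ims=[]
for n in('top','side'):
  f=eyes.camera(n)['frame'];ims.append(cv2.resize(f[185:385,250:490,::-1],None,fx=1.65,fy=1.65))
cv2.imwrite('pics/both3.png',np.hstack(ims))"
```

```text
3.775 [ 0.45298257 -0.13752061  0.03828392] 0.01785227154528375 [-1.3084576   0.04759857  1.62589701]
[-0.08845905 -0.11466498]
[-0.0002  0.0753  0.0013 -0.      0.     -0.004 ]
```

View pics/both3.png

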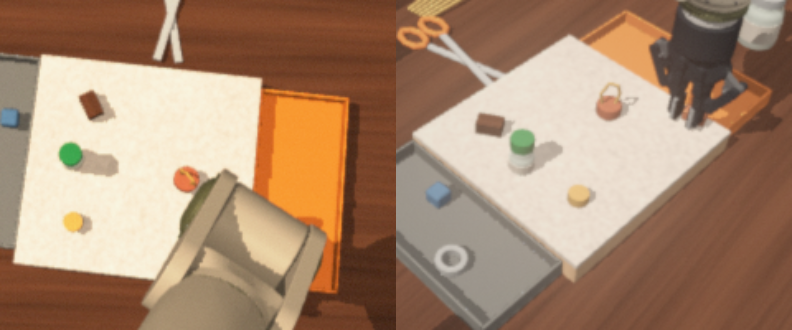

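The copper is hidden in front of the fingers. Everything else is unmoved, and the arm is well above the sculpture. I'll continue over the edge.

Emit:
play_rows(moves="0 0.01 0.001 0 0 0; 0 0.02 0.001 0 0 0; 0 0.03 0.001 0 0 0; 0 0.04 0.001 0 0 0; 0 0.05 0.001 0 0 0; 0 0.06 0.001 0 0 0; 0 0.07 0.001 0 0 0; 0 0.08 0.001 0 0 0; 0 0.08 0.001 0 0 0")

```text
time: 5.0
tool_pos: [0.4465, -0.2173, 0.0373]
tcp_rot: [0.999, -0.041, 0.0, 0.0]
force: [-0.6, -0.6, 0.3]
width: 0.0181
```

Emit:
play_rows(moves="0 0 -0.05 0 0 0; 0 -0.02 -0.1 0 0 0; 0.01 -0.07 -0.1 0 0 0; 0.01 -0.13 -0.1 0 0 0; 0.01 -0.19 -0.1 0 0 0; 0.01 -0.25 -0.1 0 0 0; 0.01 -0.307 -0.1 0 0 0; 0.01 -0.307 -0.1 0 0 0")

```text
time: 6.0
tool_pos: [0.4809, 0.092, 0.1372]
tcp_rot: [0.999, -0.038, -0.0, -0.0]
force: [-0.8, -0.5, -0.8]
width: 0.0179
```

```bash
python3 -c "
from h import *
s=ctrl.get_state();print(s['time'],s['tool_pos'],s['width'],s['force'])
print(w2b(s['tool_pos'][:2]))
print(delta(-.078,.114,.037))
ims=[]
for n in('top','side'):
  f=eyes.camera(n)['frame'];ims.append(cv2.resize(f[185:385,250:490,::-1],None,fx=1.65,fy=1.65))
cv2.imwrite('pics/both4.png',np.hstack(ims))"
```

```text
6.0 [0.48086179 0.0919627  0.13724689] 0.017863422622757065 [-0.79395898 -0.45064505 -0.80313088]
[-0.0783152   0.11628293]
[ 0.0003  0.0023  0.1002 -0.0004  0.0002  0.0015]
```

View pics/both4.png

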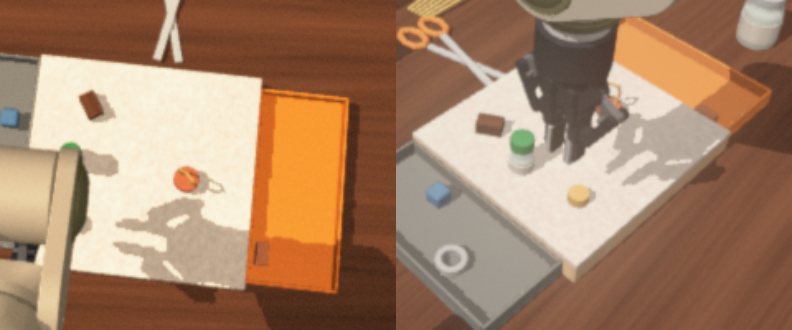

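The top view shows the copper in the tray at (262,252), near its inner wall. I'll measure where it lies, then bring the brass in beside it instead of on top.

```bash
python3 -c "
from h import *
c=eyes.camera('top')
for uv in [(262,252)]: 
  u=np.array(uv)/1.65+[250,185]; print(u,w2b(cast(c,u,.02)[0]))
u,v=map(int,u)
cv2.imwrite('pics/cu.png',cv2.resize(c['frame'][v-25:v+25,u-30:u+45,::-1],None,fx=8,fy=8))"
```

```text
[408.78787879 337.72727273] [-0.08943757 -0.17101789]
```

View pics/cu.png

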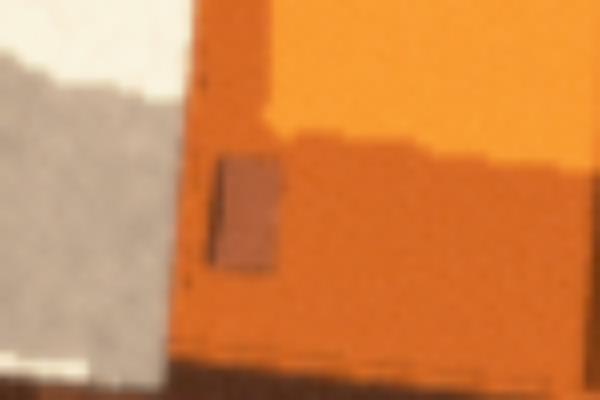

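Emit:
play_rows(moves="0 0.002 0.05 0 0 0.001; 0 0.002 0.085 0 0 0.001; 0 0.002 0.1 0 0 0.001; 0 0.002 0.1 0 0 0.001")

```text
time: 6.65
tool_pos: [0.4813, 0.0859, 0.0372]
tcp_rot: [0.999, -0.042, -0.0, -0.0]
force: [-0.9, 0.8, -0.4]
width: 0.0178
```

Copper lies flat at about x=-0.089, y=-0.171 in the board frame. Now I'll sweep the brass, drifting towards x≈-0.055 once it is past the sculpture.

Emit:
play_rows(moves="0 0.008 0 0 0 0; 0 0.018 0 0 0 0; 0 0.03 0 0 0 0; 0 0.042 0 0 0 0; 0 0.054 0 0 0 0; 0 0.066 0 0 0 0; 0 0.078 0 0 0 0; 0 0.09 0 0 0 0; 0.001 0.102 0 0 0 0; 0.002 0.114 0 0 0 0")

```text
time: 7.9
tool_pos: [0.4739, -0.028, 0.0373]
tcp_rot: [0.999, -0.041, -0.0, -0.0]
force: [-0.4, 0.8, -0.5]
width: 0.0181
```

```bash
python3 -c "
from h import *
s=ctrl.get_state();print(s['time'],s['tool_pos'],s['width'],s['force'])
print(w2b(s['tool_pos'][:2]))
print(delta(-.056,-.190,.037))
ims=[]
for n in('top','side'):
  f=eyes.camera(n)['frame'];ims.append(cv2.resize(f[185:385,250:490,::-1],None,fx=1.65,fy=1.65))
cv2.imwrite('pics/both5.png',np.hstack(ims))"
```

```text
7.9 [ 0.473878   -0.02801365  0.0372849 ] 0.01805839099339303 [-0.3641985   0.81833483 -0.53693376]
[-0.07604924 -0.00387514]
[ 0.021   0.186   0.0003 -0.      0.     -0.0051]
```

View pics/both5.png

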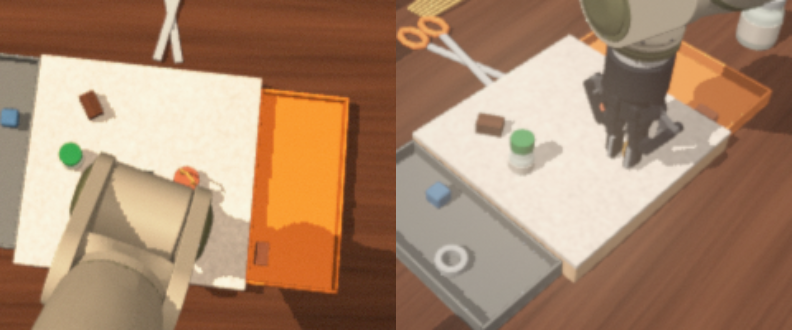

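The brass is cradled between the fingertips (yellow glimpsed at (625,145)) and the sculpture hasn't moved. Continuing.

Emit:
play_rows(moves="0.001 0.01 0 0 0 0; 0.002 0.02 0 0 0 0; 0.003 0.03 0 0 0 0; 0.004 0.04 0 0 0 0; 0.005 0.05 0 0 0 0; 0.006 0.06 0 0 0 0; 0.008 0.07 0 0 0 0; 0.01 0.08 0 0 0 0; 0.012 0.09 0 0 0 0; 0.014 0.1 0 0 0 0")

```text
time: 9.25
tool_pos: [0.4797, -0.1287, 0.0373]
tcp_rot: [0.999, -0.041, -0.0, -0.0]
force: [-0.0, -0.0, -0.0]
width: 0.0179
```

Emit:
play_rows(moves="0.002 0.01 0 0 0 0; 0.004 0.02 0 0 0 0; 0.006 0.03 0 0 0 0; 0.007 0.04 0 0 0 0; 0.007 0.05 0 0 0 0; 0.007 0.06 0 0 0 0; 0.007 0.07 0 0 0 0; 0.007 0.08 0 0 0 0; 0.007 0.086 0 0 0 0; 0.007 0.086 0 0 0 0")

```text
time: 10.5
tool_pos: [0.4795, -0.2146, 0.0373]
tcp_rot: [0.999, -0.041, 0.0, -0.0]
force: [-0.0, -0.3, -0.9]
width: 0.018
```

```bash
python3 -c "
from h import *
s=ctrl.get_state();print(s['time'],s['tool_pos'],s['width'],s['force'])
print(w2b(s['tool_pos'][:2]))
print(delta(.0775,.114,.137))
ims=[]
for n in('top','side'):
  f=eyes.camera(n)['frame'];ims.append(cv2.resize(f[185:385,250:490,::-1],None,fx=1.65,fy=1.65))
cv2.imwrite('pics/both6.png',np.hstack(ims))"
```

```text
10.5 [ 0.47952417 -0.21461253  0.03728702] 0.017976510263599838 [-0.00976697 -0.30556988 -0.93862506]
[-0.05606589 -0.1894868 ]
[ 0.1319 -0.3042 -0.0997 -0.     -0.     -0.0055]
```

View pics/both6.png

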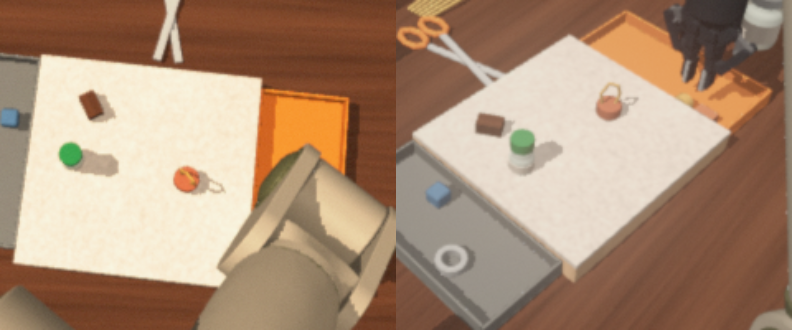

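The brass dropped into the tray beside the copper ((687,100) in the side view). On to the walnut.

Emit:
play_rows(moves="0 0 -0.05 0 0 0; 0 0 -0.1 0 0 0; 0.022 -0.05 -0.1 0 0 0; 0.044 -0.1 -0.1 0 0 0; 0.066 -0.15 -0.1 0 0 0; 0.088 -0.2 -0.1 0 0 0; 0.11 -0.25 -0.1 0 0 0; 0.132 -0.304 -0.1 0 0 -0.005; 0.132 -0.304 -0.1 0 0 -0.005; 0.132 -0.304 -0.1 0 0 -0.005")

```text
time: 11.85
tool_pos: [0.6356, 0.0778, 0.137]
tcp_rot: [0.999, -0.038, -0.0, 0.0]
force: [-0.3, -0.4, -0.7]
width: 0.0179
```

```bash
python3 -c "
from h import *
s=ctrl.get_state();print(s['time'],s['tool_pos'],s['width'],s['force'])
print(w2b(s['tool_pos'][:2]))
print(delta(.0775,.114,.037))
ims=[]
for n in('top','side'):
  f=eyes.camera(n)['frame'];ims.append(cv2.resize(f[185:385,250:490,::-1],None,fx=1.65,fy=1.65))
cv2.imwrite('pics/both7.png',np.hstack(ims))"
```

```text
11.85 [0.6356404  0.07779102 0.13700764] 0.017918449535415083 [-0.26279961 -0.44599619 -0.6673059 ]
[0.07709494 0.11405943]
[0.0005 0.     0.1    0.0003 0.0007 0.0005]
```

View pics/both7.png

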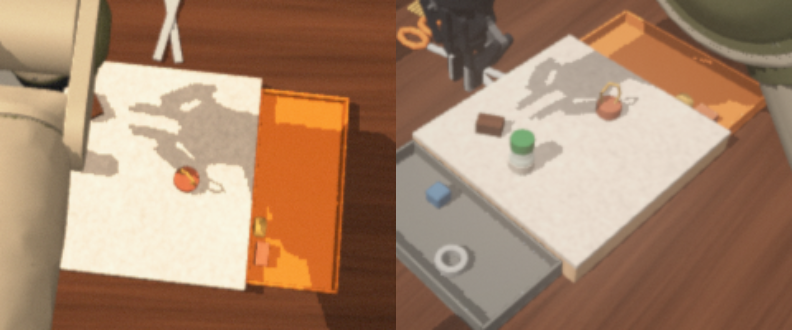

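Both pieces are visible in the tray. The walnut is untouched, so I'll descend behind it and sweep.

Emit:
play_rows(moves="0 0 0.05 0 0 0; 0 0 0.085 0 0 0; 0 0 0.1 0 0 0; 0 0 0.1 0 0 0; 0 0.01 0.1 0 0 0; 0 0.02 0.1 0 0 0; 0 0.03 0.1 0 0 0; 0 0.04 0.1 0 0 0; 0 0.05 0.1 0 0 0; 0 0.06 0.1 0 0 0")

```text
time: 13.2
tool_pos: [0.6313, 0.0174, 0.0373]
tcp_rot: [0.999, -0.039, -0.0, -0.0]
force: [-0.0, 0.3, -0.1]
width: 0.0178
```

```bash
python3 -c "
from h import *
s=ctrl.get_state();print(s['time'],s['tool_pos'],s['width'],s['force'])
print(w2b(s['tool_pos'][:2]))
print(delta(.0775,-.190,.037))
ims=[]
for n in('top','side'):
  f=eyes.camera(n)['frame'];ims.append(cv2.resize(f[185:385,250:490,::-1],None,fx=1.65,fy=1.65))
cv2.imwrite('pics/both8.png',np.hstack(ims))"
```

```text
13.2 [0.63133187 0.01739256 0.03727562] 0.017848913790578767 [-0.03560684  0.31919427 -0.12325898]
[0.07744525 0.0535085 ]
[ 1.000e-04  2.435e-01  3.000e-04 -1.000e-04  1.000e-04 -1.000e-04]
```

View pics/both8.png

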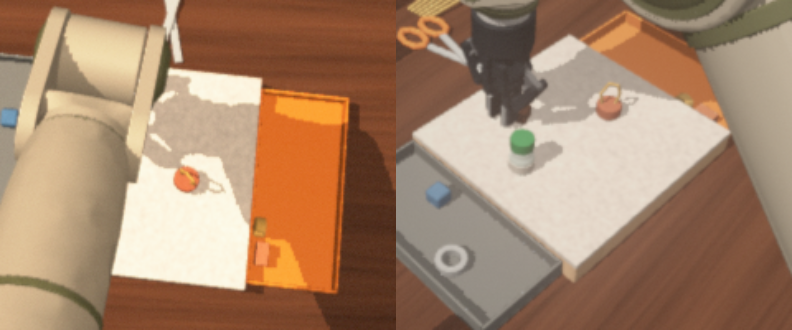

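The walnut is moving ahead of the fingers and the glue is unmoved. Continuing.

Emit:
play_rows(moves="0 0.012 0 0 0 0; 0 0.024 0 0 0 0; 0 0.036 0 0 0 0; 0 0.048 0 0 0 0; 0 0.06 0 0 0 0; 0 0.072 0 0 0 0; 0 0.084 0 0 0 0; 0 0.096 0 0 0 0; 0 0.108 0 0 0 0; 0 0.12 0 0 0 0")

```text
time: 14.55
tool_pos: [0.6221, -0.1024, 0.0373]
tcp_rot: [0.999, -0.038, 0.0, 0.0]
force: [0.6, 0.2, 0.3]
width: 0.0183
```

```bash
python3 -c "
from h import *
s=ctrl.get_state();print(s['time'],s['tool_pos'],s['width'],s['force'])
print(w2b(s['tool_pos'][:2]))
print(delta(.0775,-.190,.037))
ims=[]
for n in('top','side'):
  f=eyes.camera(n)['frame'];ims.append(cv2.resize(f[185:385,250:490,::-1],None,fx=1.65,fy=1.65))
cv2.imwrite('pics/both9.png',np.hstack(ims))"
```

```text
14.55 [ 0.6221295  -0.10238644  0.03730337] 0.01834986385399381 [0.59209383 0.20789261 0.28682215]
[ 0.07748403 -0.06662347]
[ 0.      0.1234  0.0003  0.     -0.      0.    ]
```

View pics/both9.png

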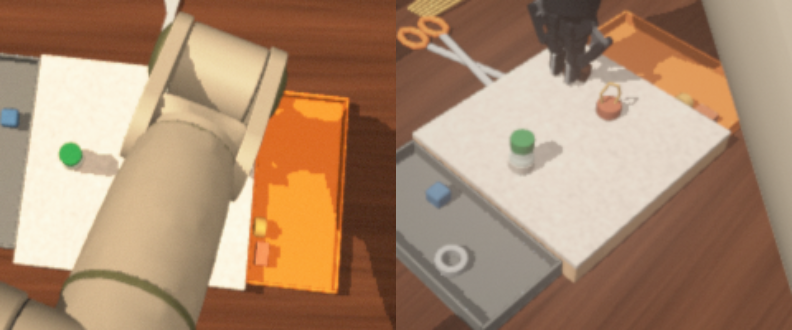

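The walnut is still held against the fingertips. Pushing it over the edge, then lifting away.

Emit:
play_rows(moves="0 0.012 0 0 0 0; 0 0.025 0 0 0 0; 0 0.038 0 0 0 0; 0 0.051 0 0 0 0; 0 0.064 0 0 0 0; 0 0.077 0 0 0 0; 0 0.09 0 0 0 0; 0 0.103 0 0 0 0; 0 0.116 0 0 0 0; 0 0.124 0 0 0 0")

```text
time: 15.9
tool_pos: [0.6125, -0.2261, 0.0373]
tcp_rot: [0.999, -0.039, 0.0, 0.0]
force: [-0.2, -0.0, 0.3]
width: 0.018
```

Emit:
play_rows(moves="0 0 0 0 0 0; 0 0 -0.05 0 0 0; 0 0 -0.1 0 0 0; 0 -0.05 -0.12 0 0 0; 0 -0.1 -0.12 0 0 0; 0 -0.16 -0.12 0 0 0; 0 -0.22 -0.12 0 0 0; 0 -0.28 -0.12 0 0 0; 0 -0.28 -0.12 0 0 0")

```text
time: 17.02
tool_pos: [0.6338, 0.0586, 0.1573]
tcp_rot: [0.999, -0.036, -0.0, -0.0]
force: [-0.4, -0.5, -1.2]
width: 0.0183
```

```bash
python3 -c "
from h import *
s=ctrl.get_state();print(s['time'],s['tool_pos'],s['width'],s['force'])
for n in('top','side'):
  f=eyes.camera(n)['frame'];cv2.imwrite(f'pics/{n}10full.png',f[:,:,::-1])
  f=f[220:370,380:470] if n=='top' else f[180:280,350:490]
  cv2.imwrite(f'pics/{n}10.png',cv2.resize(f[:,:,::-1],None,fx=3.9 if n=='top' else 5.5,fy=3.9 if n=='top' else 5.5,interpolation=2))
"
```

```text
17.025 [0.63380759 0.05856379 0.15731797] 0.018288647316981193 [-0.42547477 -0.54015551 -1.19159233]
```

View pics/top10.png

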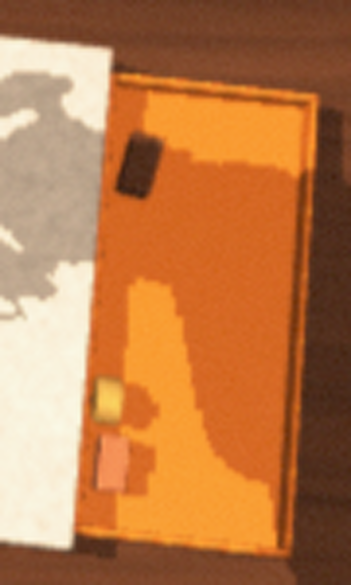

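View pics/side10.png

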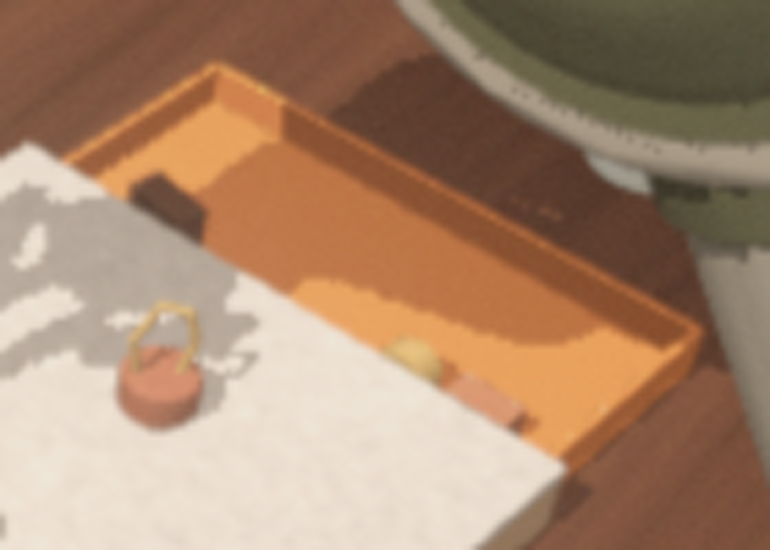

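View pics/top10full.png

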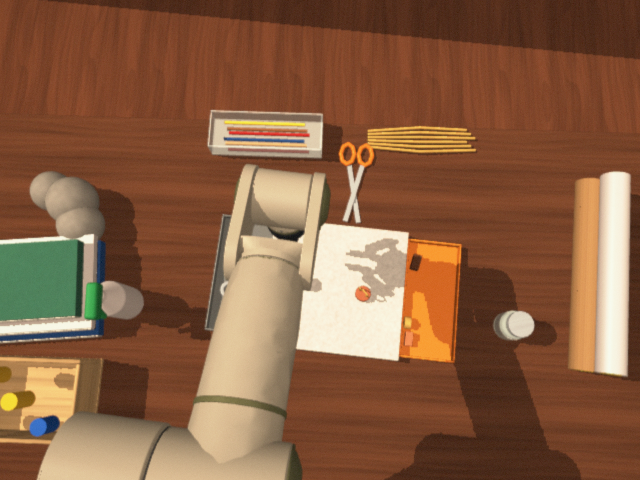

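All three are in the tray: walnut at (415,262), brass standing on edge at (407,323), copper at (408,338). I'll retreat clear and verify everything with an unobstructed view.

```bash
python3 -c "
from h import *
s=ctrl.get_state(); R0=Rn.from_quat(s['tcp_rot'])
print(R0.inv().apply(np.array([.2,-.45,.26])-s['tool_pos']))"
```

```text
[-0.39472428  0.53590288 -0.10258763]
```

Emit:
play_rows(moves="0 0 -0.06 0 0 0; -0.02 0.03 -0.1 0 0 0.09; -0.05 0.08 -0.1 0 0 0.2; -0.09 0.13 -0.1 0 0 0.33; -0.13 0.18 -0.1 0 0 0.45; -0.17 0.23 -0.1 0 0 0.57; -0.2 0.28 -0.1 0 0 0.69; -0.24 0.33 -0.1 0 0 0.82; -0.28 0.38 -0.1 0 0 0.94; -0.32 0.43 -0.1 0 0 1.05")

```text
time: 18.38
tool_pos: [0.2829, -0.3483, 0.2575]
tcp_rot: [0.844, -0.537, 0.0, 0.0]
force: [0.3, -0.1, 1.0]
width: 0.018
```

Emit:
play_rows(moves="-0.04 -0.01 0 0 0 0; -0.08 -0.02 0 0 0 0; -0.12 -0.04 0 0 0 0; -0.12 -0.04 0 0 0 0; -0.12 -0.04 0 0 0 0")

```text
time: 19.0
tool_pos: [0.2698, -0.2218, 0.2575]
tcp_rot: [0.845, -0.535, 0.0, 0.0]
force: [0.5, -1.0, -0.7]
width: 0.0184
```

```bash
python3 - <<'E'
from h import *
s=ctrl.get_state();print(s['time'],s['tool_pos'],s['force'])
for n in("top","side"):
    f=eyes.camera(n); g=f["frame"]; old=cv2.imread(f"pics/{n}0.png")[:,:,::-1]
    cv2.imwrite(f"pics/{n}11.png",g[:,:,::-1])
    d=(np.abs(g.astype(int)-old).max(2)>45).astype(np.uint8); d=cv2.morphologyEx(d,cv2.MORPH_OPEN,np.ones((3,3)))
    k,l,st,ce=cv2.connectedComponentsWithStats(d)
    print(n,[(st[i,4],ce[i].round().tolist()) for i in range(1,k) if st[i,4]>15])
c=eyes.camera("top"); hsv=cv2.cvtColor(c["frame"],cv2.COLOR_RGB2HSV)
tc=b2w(0,-.211)
for nm,uv,z in[("walnut",(415.9,262.3),.022),("brass",(407.4,322.6),.03),("copper",(408.8,338.5),.02)]:
    p=w2b(cast(c,uv,z)[0]); print(nm,"tray frame",(p-[0,-.211]).round(4))
f=c["frame"][220:370,380:470]; cv2.imwrite('pics/tray12.png',cv2.resize(f[:,:,::-1],None,fx=3.9,fy=3.9,interpolation=2))
E
```

```text
19.0 [ 0.26975771 -0.22179552  0.25750896] [ 0.53725785 -1.04768827 -0.7152721 ]
top [(np.int32(284), [308.0, 249.0]), (np.int32(238), [418.0, 263.0]), (np.int32(180), [296.0, 320.0]), (np.int32(57), [407.0, 322.0]), (np.int32(52), [415.0, 324.0]), (np.int32(224), [358.0, 332.0]), (np.int32(63), [415.0, 339.0]), (np.int32(200), [323.0, 417.0]), (np.int32(75), [494.0, 422.0]), (np.int32(5091), [322.0, 456.0]), (np.int32(4073), [478.0, 462.0]), (np.int32(1343), [241.0, 455.0])]
side [(np.int32(119), [633.0, 7.0]), (np.int32(8373), [592.0, 119.0]), (np.int32(204), [581.0, 57.0]), (np.int32(4244), [609.0, 240.0]), (np.int32(107), [381.0, 217.0]), (np.int32(3649), [513.0, 286.0]), (np.int32(245), [308.0, 261.0]), (np.int32(178), [407.0, 272.0]), (np.int32(3156), [596.0, 317.0]), (np.int32(172), [361.0, 304.0]), (np.int32(57), [469.0, 313.0]), (np.int32(5565), [517.0, 388.0]), (np.int32(584), [516.0, 353.0]), (np.int32(1247), [603.0, 396.0])]
walnut tray frame [0.0767 0.0375]
brass tray frame [-0.0582  0.0471]
copper tray frame [-0.0911  0.0398]
```

View pics/top11.png

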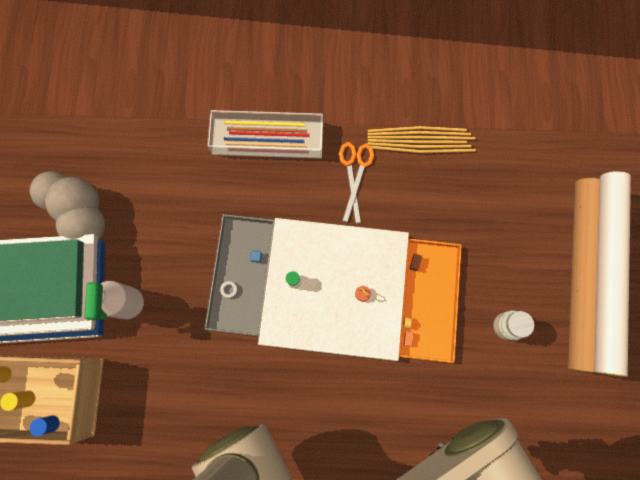

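View pics/tray12.png

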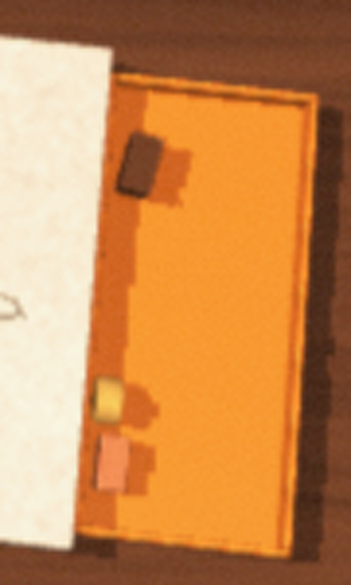

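The top view shows all three offcuts in the orange tray, in the same place as in the previous picture. The only image changes are the offcuts, their shadows and the arm. The brass is on edge, but its origin is about 17 mm high (limit 24 mm) and the tray wall contains it. Handing in.

```bash
python3 -c "
from station import ctrl
print(ctrl.hand_in())"
```

```text
the job is handed in; nothing more can be done
None
```

I swept the copper, then the brass, then the walnut over the board's -y edge into the orange tray, using the slightly open fingertips. I then retreated and handed in at about 19 s of the 72 s allowed. The hand-in reports no verdict.

**Offcut positions:** the last top picture puts all three inside the tray walls (limits ±0.128 m in x, ±0.058 m in y, tray frame):

| Offcut | x (m) | y (m) |
|---|---|---|
| walnut | 0.077 | 0.038 |
| brass | -0.058 | 0.047 |
| copper | -0.091 | 0.040 |

**Stillness:** nothing in the tray visibly moved between the last two top pictures. I did not measure speeds.

**Bystanders:** comparing the first and last top pictures, only the offcuts, their shadows and the arm had changed. The side comparison agreed for the glue, sculpture and grey-tray parts, but there the arm hid part of the view on the right.

**Brass on edge:** the brass slug came to rest on its edge near the inner wall instead of flat. Its origin should be about 17 mm above the tray's underside, under the 24 mm limit. I worked that height out from its dimensions and did not measure it.

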